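# Hold the cover plate over the paper drill's carriage for screwing

### The job

The paper drill's grey carriage is to get its cover back. First turn the aluminium hand wheel (clockwise moves the carriage away from the wheel) until the black pointer on the carriage stands at the red index line; then lift the aluminium cover plate off the cutting mat by its black handle and hold it level, hovering about 2 cm above the carriage with its three holes straight over the three threaded holes, so that a colleague can put in the screws. Finish while still holding the plate there: do not set it down or let it touch the slide, keep the carriage at the line, and leave the other things on the bench where they are.

Things in the scene. Friction and masses are not known exactly. Their poses are not given: they have to be found in the camera images.
- handwheel_grip (a point): centre of the aluminium hand wheel's grip rim: a plain round disc with an upright axis, 60 mm across, 22 mm high; this point is on the axis half-way up the rim (rim underside 11 mm below, top 11 mm above, under it a narrower neck). A small white dash on top shows its turn. It stands on the slide's bed, 107 mm above the table, and can be gripped across its diameter from above at any yaw.
- handwheel (a joint): turn of the hand wheel, rad, growing clockwise seen from above, range 0 to 5.4; it stays where it is left (friction about 0.15 N m). Each rad moves the carriage 12 mm along the slide's +y, away from the wheel; turning back moves it back.
- slide: the cream-painted bed of the positioning slide, 170 mm (x) by 310 mm (y) by 50 mm high, fixed to the table; origin at the centre of its underside, z up. The wheel's axis is at x 0, y -112 mm; the grey carriage travels along its +y. With all it carries (wheel, carriage).
- pointer (a point): tip of the carriage's small black pointer (3 mm wide), which moves with the carriage along the slide's y on the far (+x) side, beside the white scale. Axes as the slide's.
- mark (a point): the red index line (a 3 mm wide red bar with a clip, fixed over the white scale), at its end next to the pointer; axes as the slide's. The pointer is at the line when both have the same y in the slide's frame.
- carriage_top (a point): centre of the top face of the grey carriage, 110 mm (x) by 80 mm (y), 90 mm above the table; the middle is an open pocket with a brass gear. Axes as the slide's; it moves with the carriage.
- thread0 (a point): mouth of the threaded hole (6 mm) in the carriage's top at x -43, y -28 mm from carriage_top
- thread1 (a point): mouth of the threaded hole at x -43, y +28 mm from carriage_top
- thread2 (a point): mouth of the threaded hole at x +43, y 0 from carriage_top
- cover: the loose aluminium cover plate, 110 mm (its x) by 80 mm (its y) by 5 mm, about 0.22 kg, lying flat on the green cutting mat (3 mm thick), with a black bar handle standing on its middle: 52 mm long (along its x), 14 mm wide (along its y), from 5 to 40 mm above the underside. Origin at the centre of the underside, z up. It has two holes at the -x end and one at the +x end, so it fits one way round: its x along the slide's x.
- cover_grip (a point): centre of the cover's black handle, 28 mm above the underside of the plate; axes as the cover's
- cover_under (a point): centre of the underside of the cover plate
- cover_hole0 (a point): lower mouth of the cover's 10 mm hole at its x -43, y -28 mm; belongs over thread0
- cover_hole1 (a point): lower mouth of the cover's 10 mm hole at its x -43, y +28 mm; belongs over thread1
- cover_hole2 (a point): lower mouth of the cover's 10 mm hole at its x +43, y 0; belongs over thread2
- glue_pot: white glue pot, 68 mm across, 75 mm high, loose: leave alone
- screw_tray: blue tray with three loose screws, 110 by 80 by 22 mm, on the robot's side of the bench: leave alone
- pad_pile: pile of pink note pads, 105 by 148 by 56 mm: leave alone
- flange: loose steel disc, 72 mm across, 12 mm high: leave alone
- screwdriver: red-handled screwdriver lying beyond the slide and mat: leave alone
- glue_brush: glue brush lying on the right: leave alone
There are look-alikes about, which are no part of the job. Leave any turquoise look-alike of the cover alone.

How it is judged:
On the way, in this order (a step that is already met when the one before it is completed fails the run):
1. the carriage's pointer is brought to the red index line while the cover still lies on the mat (y of pointer in the frame of mark between -0.0025 and 0.0025 m and height (world z) of cover_under below 0.01 m), for 0.3 s.
2. the cover is lifted clear of the mat by the gripper (height (world z) of cover_under above 0.04 m and contact force between cover and the fingers above 1 N), for 0.2 s.
At the end, for the whole second after the job is handed in: The gripper holds the cover still and level (within 4 degrees), its underside 8 to 35 mm above the carriage's top, touching nothing of the slide, each of its three holes within 4 mm horizontally of its threaded hole, and the pointer within 3 mm of the red line (y of pointer in the frame of mark between -0.003 and 0.003 m and horizontal distance between cover_hole0 and thread0 below 0.004 m and horizontal distance between cover_hole1 and thread1 below 0.004 m and horizontal distance between cover_hole2 and thread2 below 0.004 m and z of cover_under in the frame of carriage_top between 0.008 and 0.035 m and angle between cover's own z axis and vertical below 0.07 rad and contact force between cover and the fingers above 1 N and contact force between cover and slide below 0.1 N and linear speed of cover below 0.02 m/s); the arm keeps its last pose, push and grip.
It fails at once if the cover is set down on or knocked against the slide (contact force between cover and slide above 2 N).
It fails at once if another thing on the bench is displaced by more than 3 cm (distance of any of glue_pot, screw_tray, pad_pile, flange, screwdriver, glue_brush from where it was at the start of the episode above 0.03 m).
It also fails if it takes over 72 s, if anything falls off the work surface, if the arm or the gripper's body presses on something with over 40 N, if the wrist force passes 120 N, or if a joint passes its speed limit or range.

### The arm

A 6-joint arm with a two-finger parallel gripper is mounted at the origin on the work surface. World frame = base frame: x ahead of the robot, y to its left, z up, the work surface at z = 0. Lengths are in m, angles in rad, forces in N, time in s.
With the tool pointing down it reaches from about 0.3 to 0.75 m from the base axis. Payload 8.5 kg.
Tool frame: the origin (TCP) lies midway between the tips of the shut fingers; the grasp point (between the pads) lies 19 mm behind it (pinch_z is the distance from the TCP to the grasp point, in m); x points along the fingers, y is the direction in which the jaws open and shut, and the axes are right-handed (so a half turn about x gives the same grasp; the last joint's range is limited). The gripper opens to 88 mm and grips with 3 to 60 N. Pads are 18 mm wide; open, the fingers measure 123 mm over their backs; the gripper's body (75 mm by 187 mm) begins 45 mm behind the grasp point.
Start: joints at [-1.48, 0.381, 1.297, -0, 1.464, -0.215], TCP at [0.166, -0.524, 0.239] pointing down, gripper open.
Joint ranges: [-3.11, 3.11], [-0.89, 2.33], [0.22, 2.48], [-1.42, 4.56], [0.17, 2.85], [-2.88, 2.88]. Speed limits (rad/s): [2.39, 2.39, 3.14, 3.14, 3.14, 3.14].

### API

Orientations are given as a unit quaternion [x, y, z, w].
In Python, from plant import observe, grab_frame, sign_off, pinch_z gives the robot as it stands.
- The arm moves only by the tool drive_tool, never from a script. Its argument "deltas" is text: rows parted by semicolons, each of 7 numbers parted by spaces: the finger opening in m, from 0 to 0.0881, then the shift along the tool's x, y, z in m, then the turn, a rotation vector about the tool's x, y, z in degrees. In form: fingers x y z wx wy wz; .... A call has exactly 8 rows; each row shifts and turns the pose as measured when the row begins, along the tool's axes as they then stand; what a row does not reach is not made up. A row lasts 1/12 s, in which the tool goes at most 41.7 mm and 7.16 degrees, less where a joint would pass 70% of its speed; a pose out of reach is approached as far as the arm can. A call is refused whole if a number of a shift passes 0.0417 or a number of a turn 7.16, either way. A call with a gripper value outside its range is refused whole. The fingers move at their own pace and stop on an object; "grip_force" is the grip in N (left out, the last holds). Time passes only in rows, so rows that do not move let the fingers close, or fill a call up. It gives the time, the measured TCP pose, the force and the opening at its end, in the units of the state.
- observe(): the state, without advancing time (a new reading comes with each control period).
- grab_frame(name): name is "side" or "top" or "wrist"; returns a dict with "frame" (420x560x3 uint8, red, green, blue), "range_z" (420x560 float32, m along the optical axis (not along the pixel's ray), 0 where there is no reading), "camera_matrix" (3x3 intrinsics, pixels), "xyz" and "orientation" of the camera in the world. Camera axes: x right, y up, looking along -z (the intrinsics and any distortion apply to the point x, -y, -z); pixel columns grow to the right and rows downward; lengths in m; the calibration is good to about 2 mm. A picture is of the moment at which its call begins.
- sign_off(): hands the job in, once; it reports no verdict.
The state is a dict: "t": time; "joint_pos": joint angles; "joint_velocities": joint speeds; "effort": joint torques, N m; "position": TCP position; "tool_rot": TCP orientation; "ft_force": force on the tool from outside, world axes, zero at the start; "wrist_torque": the same for the moment, N m; "opening": finger opening in m.
Only numpy, scipy, OpenCV 4.12 (cv2) and the standard library are available. Lean on these libraries where they do the work, as an engineer would, in place of code of your own. Each camera call takes 0.05 s, during which the arm holds its last target. There are 200 camera calls.

## Working session

There is one attempt and no reset: what is moved stays moved. The work goes in short steps, Python scripts to look and compute and a tool call to move; the robot and the scene stay as the last step left them, time stands still between calls to the robot, and variables do not carry over. Pictures are saved under pics/ and viewed, about 8 in all and at most 12, crops included, and the job is handed in when it is done.

Besides the shell and the picture viewer there is one more tool, called after ">>>" in YAML: its name, and indented under it one key for each argument. drive_tool: Moves the arm, as the interface text tells. Its arguments: {"type":"object","properties":{"deltas":{"type":"string"},"grip_force":{"type":"number"}},"required":["deltas"]}

```bash
mkdir -p pics; cat > h.py <<'E'
import numpy as np,cv2
from scipy.spatial.transform import Rotation as R
from plant import observe,grab_frame,sign_off,pinch_z
def cast(f,uv,z):
    uv=np.atleast_2d(np.array(uv,float));K=np.array(f['camera_matrix'])
    d=np.c_[(uv[:,0]-K[0,2])/K[0,0],-(uv[:,1]-K[1,2])/K[1,1],-np.ones(len(uv))]
    d=d@R.from_quat(f['orientation']).as_matrix().T;c=np.array(f['xyz'])
    return c+d*((z-c[2])/d[:,2])[:,None]
def proj(f,p):
    K=np.array(f['camera_matrix']);q=(np.atleast_2d(p)-np.array(f['xyz']))@R.from_quat(f['orientation']).as_matrix()
    return np.c_[K[0,2]+K[0,0]*q[:,0]/-q[:,2],K[1,2]+K[1,1]*q[:,1]/q[:,2]]
def save(n,im,s=1): cv2.imwrite('pics/'+n,cv2.resize(im[:,:,::-1],None,fx=s,fy=s,interpolation=cv2.INTER_CUBIC))
E
python3 - <<'E'
from h import *
import pickle
print(observe(),pinch_z)
F={n:grab_frame(n) for n in('top','side')}
pickle.dump(F,open('f0.pkl','wb'))
for n in F: save(n+'0.png',F[n]['frame'],1.4);print(n,{k:v for k,v in F[n].items() if k not in('frame','range_z')})
E
```

```text
{'t': 0.0, 'joint_pos': array([-1.48030362e+00,  3.81216310e-01,  1.29827837e+00, -1.30229175e-05,
        1.46362156e+00, -2.15329522e-01]), 'joint_velocities': array([-2.06833363e-05,  1.88880393e-03,  7.05989232e-04, -7.99126600e-04,
       -6.03628674e-04,  1.97718074e-04]), 'effort': array([ 2.25103257e-03, -4.37929952e+01, -2.24558151e+01,  7.15012942e-02,
        3.52394104e-02, -1.01586361e-04]), 'position': array([ 0.16554453, -0.52418731,  0.23812093]), 'tool_rot': array([ 0.69888491,  0.10824198, -0.69882685,  0.10716617]), 'ft_force': array([-1.36555319, -0.17540478,  1.44602438]), 'wrist_torque': array([-0.01220251,  0.00517836,  0.05823019]), 'opening': 0.08783868887616006} 0.0187
top {'camera_matrix': array([[412.46494664,   0.        , 279.38664817],
       [  0.        , 412.46494664, 210.5093532 ],
       [  0.        ,   0.        ,   1.        ]]), 'xyz': array([ 0.31583247, -0.06213995,  1.26472487]), 'orientation': array([ 0.0509713 , -0.04489882, -0.69494724,  0.7158452 ])}
side {'camera_matrix': array([[424.37097809,   0.        , 282.10764534],
       [  0.        , 424.37097809, 210.60674589],
       [  0.        ,   0.        ,   1.        ]]), 'xyz': array([0.00377208, 0.73554147, 1.05872836]), 'orientation': array([-0.09747317,  0.35721347,  0.90178673, -0.22288609])}
```

View pics/top0.png

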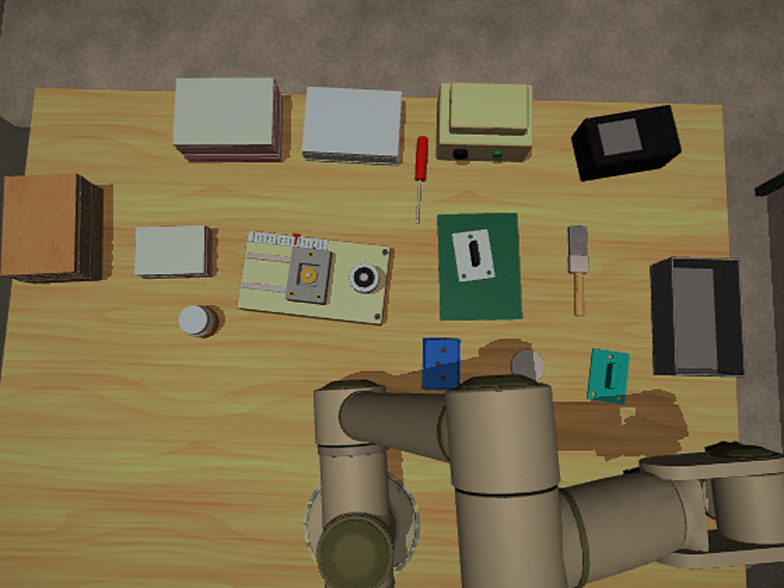

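View pics/side0.png

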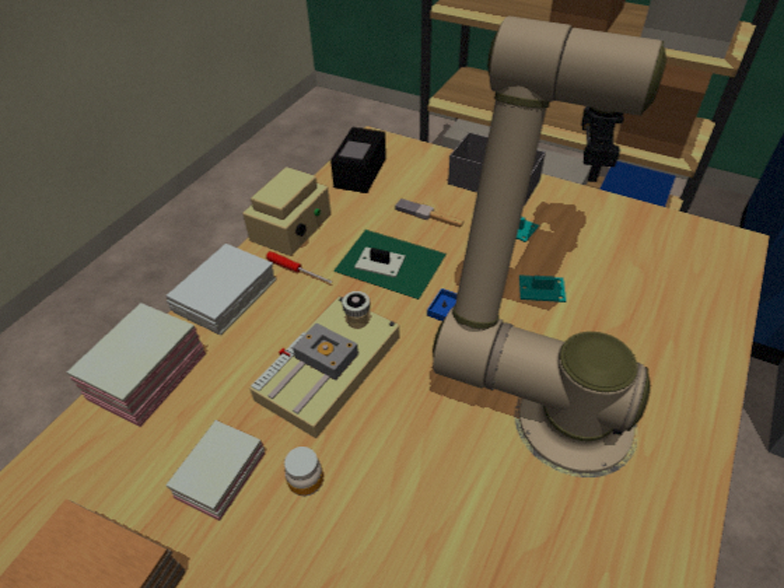

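The top view (1.4x) shows the slide's wheel at (365,278), the carriage at (307,275) and the red line at (297,238). The aluminium cover is on the green mat at (474,256). Its look-alikes are the turquoise plate at (608,375), plus a second one the side view shows at (542,289). The wheel could be mistaken for the flange at (527,365) or the glue pot at (198,321). I choose the silver plate on the mat and the wheel on the cream bed, and check both in one close crop.

```bash
python3 - <<'E'
from h import *
import pickle
F=pickle.load(open('f0.pkl','rb'));f=F['top'];im=f['frame']
a=im[155:240,165:285];b=im[150:235,310:380]
save('crop0.png',np.hstack([a,b]),4.2)
hsv=cv2.cvtColor(im,cv2.COLOR_RGB2HSV)
def c(m,mn=5):
    n,l,s,ce=cv2.connectedComponentsWithStats(m.astype(np.uint8))
    return [(s[i].tolist(),ce[i].round(2).tolist()) for i in range(1,n) if s[i,4]>=mn]
H,S,V=cv2.split(hsv)
print('red',c(((H<6)|(H>174))&(S>150)&(V>90)))
x=cast(f,[[365/1.4,278/1.4]],.118);print('wheel',x)
print('cover',cast(f,[[474/1.4,256/1.4]],.008))
print('carr',cast(f,[[307/1.4,275/1.4]],.09))
# check depth
for u,v in[(261,198),(219,190),(338,168)]: 
    print(f['range_z'][v,u])
E
```

```text
red [([297, 97, 8, 31, 220], [300.53, 112.35]), ([209, 167, 5, 8, 15], [210.93, 169.07])]
wheel [[0.5046321  0.00371385 0.118     ]]
cover [[ 0.57908211 -0.22957038  0.008     ]]
carr [[0.51204396 0.12530171 0.09      ]]
1.1584798
1.2147776
1.284471
```

View pics/crop0.png

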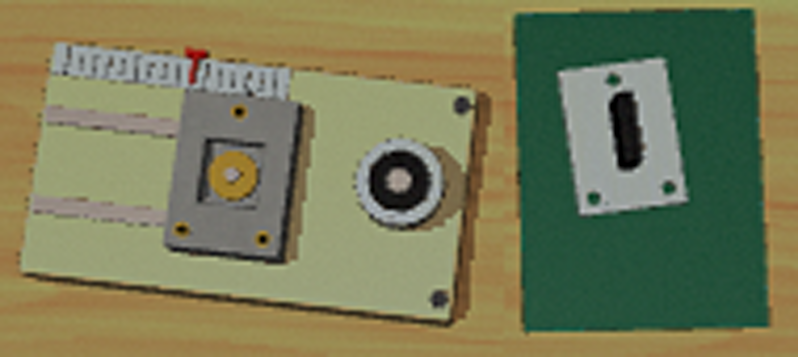

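The crop shows the wheel at (398,180), with thread2 at the top (239,111) and the other two threads at (182,230) and (262,239). The silver cover has its single hole on top (613,79) and two below (594,197) and (668,187), so it lies the same way round as the carriage.

```bash
cat >> h.py <<'E'
def go(p,phi=None):
    "print tool-frame shift and turn to TCP p (grip vertical), tool y at heading phi (deg, mod 180)"
    o=observe();M=R.from_quat(o['tool_rot']).as_matrix();cur=np.degrees(np.arctan2(M[1,1],M[0,1]))
    print('t%.2f'%o['t'],'pos',o['position'].round(4),'phi%.2f'%cur,'q',o['joint_pos'].round(2),'open%.4f'%o['opening'],'F',o['ft_force'].round(1))
    if phi is None: phi=cur
    a=np.radians(cur+(phi-cur+90)%180-90)
    G=np.c_[[0,0,-1],[np.cos(a),np.sin(a),0],[np.sin(a),-np.cos(a),0]]
    print('tool shift mm',((np.array(p)-o['position'])@M*1e3).round(1),'turn deg',np.degrees(R.from_matrix(M.T@G).as_rotvec()).round(2))
E
python3 -c "
from h import *
go([.505,.004,.26]);print(R.from_quat(observe()['tool_rot']).as_matrix().round(3))"
```

```text
t0.10 pos [ 0.1656 -0.5242  0.2382] phi-72.48 q [-1.48  0.38  1.3  -0.    1.46 -0.22] open0.0878 F [-0.1  0.1  0.1]
tool shift mm [ -21.2 -401.6 -482.7] turn deg [-0.   -0.02  0.07]
[[-0.     0.301 -0.954]
 [ 0.001 -0.954 -0.301]
 [-1.    -0.001 -0.   ]]
```

>>> drive_tool:
  deltas: "0.088 -0.002 -0.025 -0.03 0 0 0;0.088 -0.002 -0.025 -0.03 0 0 0;0.088 -0.002 -0.025 -0.03 0 0 0;0.088 -0.002 -0.025 -0.03 0 0 0;0.088 -0.002 -0.025 -0.03 0 0 0;0.088 -0.002 -0.025 -0.03 0 0 0;0.088 -0.002 -0.025 -0.03 0 0 0;0.088 -0.002 -0.025 -0.03 0 0 0"

```text
t: 0.77
position: [0.3362, -0.255, 0.2512]
tool_rot: [-0.699, -0.106, 0.7, -0.101]
ft_force: [0.6, -0.4, 0.5]
opening: 0.0879
```

>>> drive_tool:
  deltas: "0.088 -0.001 -0.025 -0.03 0 0 0;0.088 -0.001 -0.025 -0.03 0 0 0;0.088 -0.001 -0.025 -0.03 0 0 0;0.088 -0.001 -0.025 -0.03 0 0 0;0.088 -0.001 -0.025 -0.03 0 0 0;0.088 -0.001 -0.025 -0.03 0 0 0;0.088 -0.001 -0.025 -0.03 0 0 0;0.088 0 0 0 0 0 0"

```text
t: 1.43
position: [0.4924, -0.0078, 0.2593]
tool_rot: [-0.699, -0.109, 0.7, -0.102]
ft_force: [-0.1, -0.3, -0.7]
opening: 0.088
```

```bash
python3 - <<'E'
from h import *
import pickle
go([.505,.004,.26])
f=grab_frame('wrist');g=grab_frame('top');pickle.dump((f,g),open('f1.pkl','wb'))
print(f['xyz'],R.from_quat(f['orientation']).as_matrix().round(2),f['camera_matrix'])
save('wrist1.png',f['frame'],1.4)
E
```

```text
t1.43 pos [ 0.4924 -0.0078  0.2593] phi-72.89 q [-0.26  0.27  1.41  0.01  1.47  1.01] open0.0880 F [-0.1 -0.3 -0.7]
tool shift mm [ -0.6  -7.5 -15.5] turn deg [0.   0.03 0.55]
[0.56875885 0.01423366 0.40547985] [[ 0.29  0.91  0.3 ]
 [-0.96  0.28  0.08]
 [-0.01 -0.31  0.95]] [[357.2337298    0.         274.84356301]
 [  0.         357.2337298  210.36084195]
 [  0.           0.           1.        ]]
```

View pics/wrist1.png

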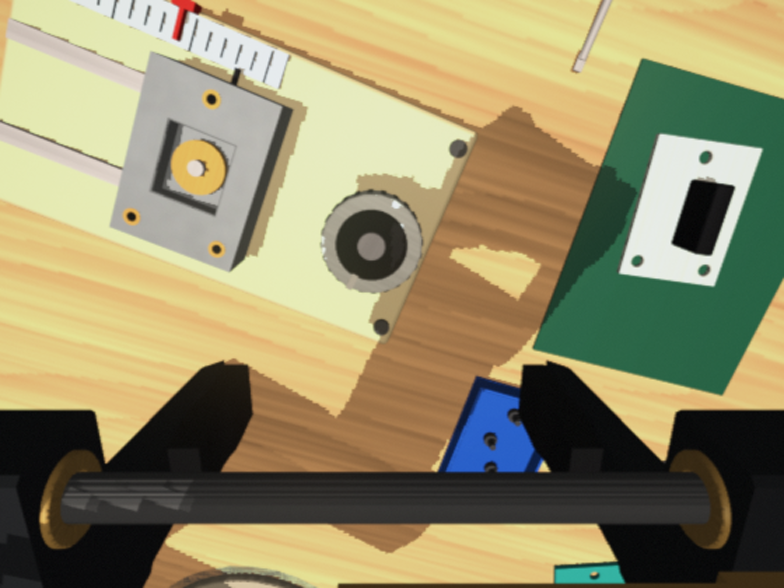

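The wrist view (1.4x) shows the threads at (211,99), (131,216) and (217,249), with the pointer at (238,73) and the red line's end at (180,38). The wheel is at (372,241). The cover holes are at (706,157), (637,261) and (704,270). Next I refine these by masks and cast rays.

```bash
cat >> h.py <<'E'
def cent(mask,uv,r=9):
    "centroid of mask pixels within r of uv"
    v,u=np.nonzero(mask);k=np.hypot(u-uv[0],v-uv[1])<r
    return np.array([u[k].mean(),v[k].mean()]),int(k.sum())
def masks(f):
    H,S,V=cv2.split(cv2.cvtColor(f['frame'],cv2.COLOR_RGB2HSV))
    return dict(green=(H>55)&(H<95)&(S>60),brass=(H>8)&(H<35)&(S>90),red=((H<6)|(H>174))&(S>150)&(V>80),dark=V<45,H=H,S=S,V=V)
E
python3 - <<'E'
from h import *
import pickle
f,g=pickle.load(open('f1.pkl','rb'));m=masks(f)
def pts(names,mask,uvs,z,r=8):
    out=[]
    for n,uv in zip(names,uvs):
        c,k=cent(mask,np.array(uv)/1.4,r);p=cast(f,c,z)[0];out.append(p);print(n,c.round(1),k,p.round(4))
    return np.array(out)
t=pts(['t0','t1','t2'],m['brass']|(m['dark']),[(217,249),(131,216),(211,99)],.09)
h=pts(['h0','h1','h2'],m['green'],[(704,270),(637,261),(706,157)],.008)
for n,q in(('carr',t),('cov',h)):
    d=q[1]-q[0];e=q[2]-(q[0]+q[1])/2
    print(n,'centre',((q[0]+q[1])/4+q[2]/2).round(4),'len',np.linalg.norm(d),np.linalg.norm(e),'yaw',np.degrees(np.arctan2(-d[0],d[1])),np.degrees(np.arctan2(e[1],e[0])))
# wheel hub (dark annulus) and rim circle
V=cv2.medianBlur(f['frame'].mean(2).astype(np.uint8),3)
print('circles',cv2.HoughCircles(V,cv2.HOUGH_GRADIENT,1,80,param1=100,param2=25,minRadius=20,maxRadius=45))
print('dark hub',cent(m['dark'],(372/1.4,241/1.4),30))
d=f['range_z'];K=f['camera_matrix'];vv,uu=np.mgrid[0:420,0:560]
P=np.stack([(uu-K[0,2])/K[0,0]*d,-(vv-K[1,2])/K[1,1]*d,-d],-1)@R.from_quat(f['orientation']).as_matrix().T+f['xyz']
for nm,(u,v) in dict(rim=(335,241),pointer=(238,73),mark=(180,30),scale=(262,60),bed=(300,150),hub=(400,241),mid=(372,246)).items(): print(nm,P[int(v/1.4),int(u/1.4)].round(4))
r=(P[...,2]>.112)&(P[...,2]<.125)&(np.hypot(uu-266,vv-172)<45);
print('rim',[P[r][:,i].min().round(4) for i in(0,1)],[P[r][:,i].max().round(4) for i in(0,1)],r.sum())
c=m['red'];v,u=np.nonzero(c);k=(np.hypot(u-128,v-15)<25);print('red px',np.c_[u[k],v[k]][v[k].argsort()[-8:]].tolist())
print('ptr dark',cent(m['dark'],(170,52),7))
save('crop1.png',f['frame'][0:80,90:220],6)
E
```

```text
t0 [154.3 177.7] 100 [0.4678 0.1012 0.09  ]
t1 [ 93.5 154.3] 119 [0.4725 0.1571 0.09  ]
t2 [150.8  70.4] 145 [0.5562 0.1217 0.09  ]
h0 [501.6 192.3] 30 [ 0.5431 -0.2596  0.008 ]
h1 [454.2 185.5] 32 [ 0.5343 -0.2047  0.008 ]
h2 [502.7 111.8] 38 [ 0.6231 -0.2182  0.008 ]
carr centre [0.5132 0.1254 0.09  ] len 0.05614799175005026 0.0863454447163871 yaw -4.884304641489237 -4.947344187864939
cov centre [ 0.5809 -0.2252  0.008 ] len 0.05559297149032013 0.08551535083710719 yaw 9.066825199832131 9.424380270102626
circles [[[264.5 174.5  25. ]
  [139.5 120.5  23.2]]]
dark hub (array([268.95348837, 177.90988372]), 688)
rim [0.5023 0.0279 0.1188]
pointer [0.5752 0.1187 0.0589]
mark [0.5889 0.1594 0.0583]
scale [0.588  0.1075 0.053 ]
bed [0.5403 0.0707 0.0511]
hub [ 0.5134 -0.0079  0.1187]
mid [0.5071 0.007  0.123 ]
rim [np.float64(0.4762), np.float64(-0.023)] [np.float64(0.5366), np.float64(0.0377)] 4113
red px [[127, 25], [124, 26], [125, 26], [126, 26], [127, 26], [125, 27], [126, 27], [127, 27]]
ptr dark (array([168.33333333,  54.28571429]), 21)
```

View pics/crop1.png

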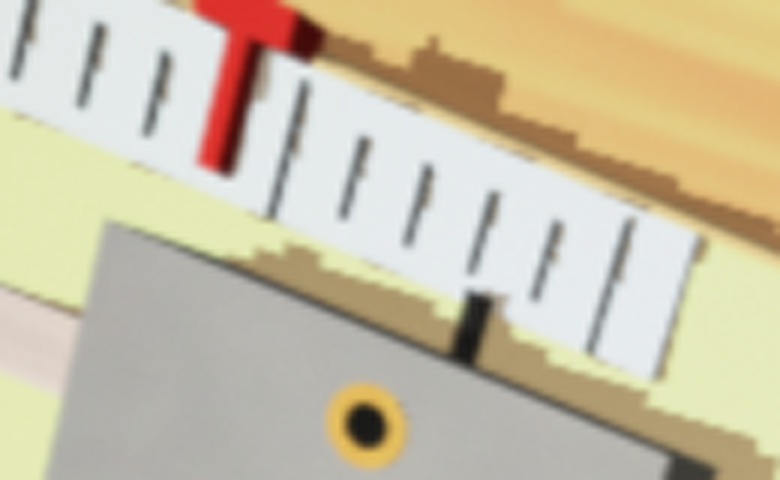

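The crop shows the pointer tip at about (480,293) and the red bar's end at about (212,165), both at 6x, so the carriage must move towards +y. Now I work out the distance.

```bash
python3 - <<'E'
from h import *
import pickle
f,g=pickle.load(open('f1.pkl','rb'))
sy=np.array([.0858,.9963,0]);sx=np.array([.9963,-.0858,0])
for z in(.056,.059):
    p=cast(f,[[90+480/6,294/6],[90+213/6,165/6]],z);print(p.round(4),'dy mm',(p[1]-p[0])@sy*1e3,'rad',(p[1]-p[0])@sy/.012, 'ptr-carr y',(p[0]-[.5132,.1254,0])@sy)
go([.506,.006,.16],-72.9)
E
```

```text
[[0.5777 0.1201 0.056 ]
 [0.5833 0.1616 0.056 ]] dy mm 41.80033151965884 rad 3.48336095997157 ptr-carr y 0.0002877888921696734
[[0.5776 0.1192 0.059 ]
 [0.5831 0.1603 0.059 ]] dy mm 41.44150970148718 rad 3.453459141790598 ptr-carr y -0.0006245028523330336
t1.53 pos [ 0.4905 -0.0114  0.2591] phi-73.04 q [-0.27  0.26  1.41  0.01  1.47  1.01] open0.0880 F [ 0.4 -0.5 -0.4]
tool shift mm [ 99.1 -11.3 -20.1] turn deg [-0.14  0.14  0.51]
```

>>> drive_tool:
  deltas: "0.088 0 -0.011 -0.02 -7 0 0;0.088 0 0 0 -7 0 0;0.088 0 0 0 -7 0 0;0.088 0 0 0 -7 0 0;0.088 0 0 0 -7 0 0;0.088 0 0 0 -7 0 0;0.088 0 0 0 -7 0 0;0.088 0 0 0 -7 0 0"

```text
t: 2.2
position: [0.5022, -0.0058, 0.2577]
tool_rot: [-0.563, -0.43, 0.567, -0.421]
ft_force: [-0.2, 0.4, 0.3]
opening: 0.0881
```

>>> drive_tool:
  deltas: "0.088 0 0 0 -7 0 0;0.088 0 0 0 -7 0 0;0.088 0 0 0 -7 0 0;0.088 0 0 0 -7 0 0;0.088 0 0 0 -7 0 0;0.088 0 0 0 -7 0 0;0.088 0 0 0 -7 0 0;0.088 0 0 0 -7 0 0"

```text
t: 2.87
position: [0.4961, -0.0197, 0.2569]
tool_rot: [0.291, 0.65, -0.292, 0.638]
ft_force: [-0.0, -0.4, 0.1]
opening: 0.088
```

>>> drive_tool:
  deltas: "0.088 0 0 0 -7 0 0;0.088 0 0 0 -7 0 0;0.088 0 0 0 -7 0 0;0.088 0 0 0 -7 0 0;0.088 0 0 0 -7 0 0;0.088 0 0 0 -7 0 0;0.088 0 0 0 -7 0 0;0.088 0 0 0 0 0 0"

```text
t: 3.53
position: [0.4897, -0.0331, 0.2561]
tool_rot: [-0.008, 0.714, 0.011, 0.7]
ft_force: [0.1, -0.6, 0.0]
opening: 0.0883
```

```bash
python3 -c "
from h import *
go([.506,.0065,.16]);go([.506,.0065,.088])"
```

```text
t3.53 pos [ 0.4897 -0.0331  0.2561] phi91.53 q [-0.31  0.27  1.41 -0.    1.48 -1.91] open0.0883 F [ 0.1 -0.6  0. ]
tool shift mm [95.9 38.7 19.4] turn deg [ 0.   -1.19 -0.27]
t3.53 pos [ 0.4897 -0.0331  0.2561] phi91.53 q [-0.31  0.27  1.41 -0.    1.48 -1.91] open0.0883 F [ 0.1 -0.6  0. ]
tool shift mm [167.9  38.4  20.9] turn deg [ 0.   -1.19 -0.27]
```

>>> drive_tool:
  deltas: "0.088 0 0.02 0.01 0 -0.6 0;0.088 0 0.018 0.009 0 -0.6 0;0.088 0.03 0 0 0 0 0;0.088 0.03 0 0 0 0 0;0.088 0.03 0 0 0 0 0;0.088 0 0 0 0 0 0;0.088 0 0 0 0 0 0;0.088 0 0 0 0 0 0"

```text
t: 4.2
position: [0.5065, -0.0022, 0.1658]
tool_rot: [0.006, 0.706, -0.005, 0.708]
ft_force: [-0.4, -0.9, 1.0]
opening: 0.0882
```

```bash
python3 -c "
from h import *
go([.506,.0065,.088],91.5)"
```

```text
t4.20 pos [ 0.5065 -0.0022  0.1658] phi89.10 q [-0.24  0.37  1.54  0.    1.23 -1.8 ] open0.0882 F [-0.4 -0.9  1. ]
tool shift mm [77.8  8.5 -0.9] turn deg [-2.4   0.22 -0.13]
```

>>> drive_tool:
  deltas: "0.088 0 0.0085 -0.001 0 0 0;0.088 0.025 0 0 0 0 0;0.088 0.025 0 0 0 0 0;0.088 0.02 0 0 0 0 0;0.088 0.006 0 0 0 0 0;0.088 0 0 0 0 0 0;0.088 0 0 0 0 0 0;0.088 0 0 0 0 0 0"

```text
t: 4.87
position: [0.5123, 0.0065, 0.1]
tool_rot: [0.007, 0.698, -0.009, 0.716]
ft_force: [-0.0, 0.7, 0.6]
opening: 0.0879
```

```bash
python3 -c "
from h import *
go([.506,.0065,.088])"
```

```text
t4.87 pos [0.5123 0.0065 0.1   ] phi88.67 q [-0.22  0.46  1.63  0.    1.03 -1.77] open0.0879 F [-0.   0.7  0.6]
tool shift mm [11.9 -0.2 -6.6] turn deg [0.   1.51 0.1 ]
```

>>> drive_tool:
  deltas: "0.088 0.012 0 -0.006 0 1.5 0;0.088 0 0 0 0 0 0;0.055 0 0 0 0 0 0;0.055 0 0 0 0 0 0;0.055 0 0 0 0 0 0;0.055 0 0 0 0 0 0;0.055 0 0 0 0 0 0;0.055 0 0 0 0 0 0"
  grip_force: 30

```text
t: 5.53
position: [0.5076, 0.0066, 0.0901]
tool_rot: [0.007, 0.706, -0.009, 0.708]
ft_force: [-0.8, -1.9, -2.2]
opening: 0.0589
```

```bash
python3 -c "
from h import *
go([.506,.0065,.088])"
```

```text
t5.53 pos [0.5076 0.0066 0.0901] phi88.64 q [-0.22  0.47  1.64 -0.    1.03 -1.77] open0.0589 F [-0.8 -1.9 -2.2]
tool shift mm [ 2.1 -0.1 -1.6] turn deg [0.   0.19 0.15]
```

>>> drive_tool:
  deltas: "0.055 0 0 0 7 0 0;0.055 0 0 0 7 0 0;0.055 0 0 0 7 0 0;0.055 0 0 0 7 0 0;0.055 0 0 0 7 0 0;0.055 0 0 0 7 0 0;0.055 0 0 0 7 0 0;0.055 0 0 0 7 0 0"

```text
t: 6.2
position: [0.5071, 0.0057, 0.0901]
tool_rot: [0.344, 0.615, -0.347, 0.618]
ft_force: [-0.5, -0.6, 0.3]
opening: 0.0589
```

```bash
python3 -c "
from h import *
go([.507,.0065,.09])"
```

```text
t6.20 pos [0.5071 0.0057 0.0901] phi31.42 q [-0.22  0.47  1.64 -0.01  1.03 -0.76] open0.0589 F [-0.5 -0.6  0.3]
tool shift mm [ 0.1  0.3 -0.7] turn deg [0.   0.33 0.09]
```

Clean: 57° per call with negligible side forces.

>>> drive_tool:
  deltas: "0.055 0 0 0 7 0 0;0.055 0 0 0 7 0 0;0.055 0 0 0 7 0 0;0.055 0 0 0 7 0 0;0.055 0 0 0 7 0 0;0.055 0 0 0 7 0 0;0.055 0 0 0 7 0 0;0.055 0 0 0 7 0 0"

```text
t: 6.87
position: [0.5061, 0.0057, 0.0901]
tool_rot: [-0.597, -0.374, 0.601, -0.377]
ft_force: [0.5, 0.6, 0.0]
opening: 0.0589
```

>>> drive_tool:
  deltas: "0.055 0 0 0 7 0 0;0.055 0 0 0 7 0 0;0.055 0 0 0 7 0 0;0.055 0 0 0 7 0 0;0.055 0 0 0 7 0 0;0.055 0 0 0 7 0 0;0.055 0 0 0 7 0 0;0.055 0 0 0 7 0 0"

```text
t: 7.53
position: [0.5055, 0.0065, 0.0901]
tool_rot: [-0.704, -0.041, 0.708, -0.043]
ft_force: [-0.4, -0.7, -1.1]
opening: 0.0588
```

>>> drive_tool:
  deltas: "0.055 0 0 0 7 0 0;0.055 0 0 0 7 0 0;0.055 0 0 0 4 0 0;0.055 0 0 0 0 0 0;0.055 0 0 0 0 0 0;0.055 0 0 0 0 0 0;0.055 0 0 0 0 0 0;0.055 0 0 0 0 0 0"

```text
t: 8.2
position: [0.5055, 0.0069, 0.0901]
tool_rot: [-0.701, 0.073, 0.705, 0.072]
ft_force: [-0.1, -0.5, 0.0]
opening: 0.0589
```

```bash
python3 - <<'E'
from h import *
import pickle
go([.507,.0065,.09])
f=grab_frame('wrist');g=grab_frame('top');s=grab_frame('side');pickle.dump((f,g,s),open('f2.pkl','wb'))
for n,x in(('w',f),('t',g),('s',s)):
    uv=proj(x,[[.5832,.161,.057]])[0].astype(int);print(n,uv)
    u=np.clip(uv[0],25,535);v=np.clip(uv[1],22,398)
    x['c']=cv2.resize(x['frame'][v-22:v+22,u-25:u+25],None,fx=5,fy=10 if 0 else 5,interpolation=cv2.INTER_CUBIC)
save('mark2.png',np.hstack([f['c'],g['c'],s['c']]))
E
```

```text
t8.20 pos [0.5055 0.0069 0.0901] phi-101.78 q [-0.22  0.47  1.64 -0.    1.04  1.56] open0.0589 F [-0.1 -0.5  0. ]
tool shift mm [ 0.1  0.1 -1.5] turn deg [-0.    0.3  -0.05]
w [-53 166]
t [210 174]
s [207 252]
```

View pics/mark2.png

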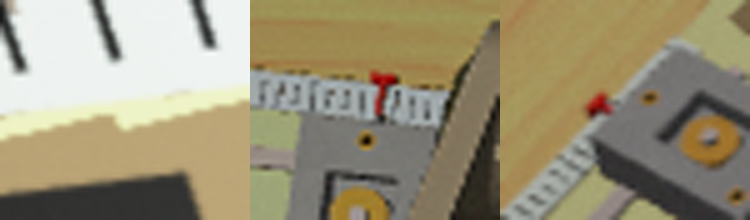

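The top-view crop shows thread2 close to the red line. The wheel has turned 190° (39.9 mm) against the 41.6 mm estimate, so I add about 8°, then release, rise and look.

>>> drive_tool:
  deltas: "0.055 0 0 0 5 0 0;0.055 0 0 0 3 0 0;0.055 0 0 0 0 0 0;0.055 0 0 0 0 0 0;0.088 0 0 0 0 0 0;0.088 0 0 0 0 0 0;0.088 0 0 0 0 0 0;0.088 0 0 0 0 0 0"

```text
t: 9.02
position: [0.5056, 0.0068, 0.0903]
tool_rot: [-0.695, 0.121, 0.699, 0.119]
ft_force: [-0.5, 0.7, 0.1]
opening: 0.0833
```

>>> drive_tool:
  deltas: "0.088 -0.03 0 0 0 0 0;0.088 -0.04 0 0 0 0 0;0.088 -0.04 0 0 0 0 0;0.088 -0.04 0 0 0 0 0;0.088 -0.03 0 0 0 0 0;0.088 0 0 0 0 0 0;0.088 0 0 0 0 0 0;0.088 0 0 0 0 0 0"

```text
t: 9.68
position: [0.5055, 0.0071, 0.2779]
tool_rot: [-0.694, 0.12, 0.7, 0.117]
ft_force: [0.8, -0.2, -0.1]
opening: 0.0881
```

```bash
python3 - <<'E'
from h import *
import pickle
go([.507,.0065,.25])
f=grab_frame('wrist');pickle.dump(f,open('f3.pkl','wb'))
uv=proj(f,[[.5832,.161,.057]])[0].astype(int);print(uv)
u=np.clip(uv[0],55,505);v=np.clip(uv[1],40,380);print(u-55,v-40)
save('mark3.png',f['frame'][v-40:v+40,u-55:u+55],6)
E
```

```text
t9.68 pos [0.5055 0.0071 0.2779] phi-109.34 q [-0.22  0.28  1.34 -0.    1.53  1.69] open0.0881 F [ 0.8 -0.2 -0.1]
tool shift mm [27.9 -0.1 -1.9] turn deg [-0.    0.44 -0.29]
[107 151]
52 111
```

View pics/mark3.png

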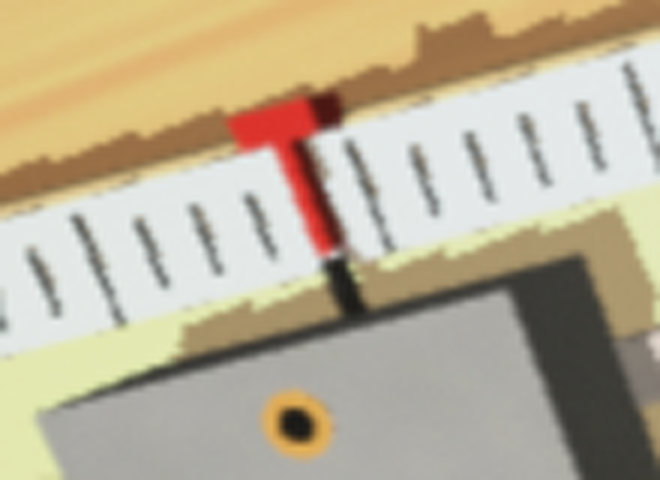

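The crop shows the black pointer tip at (337,265) directly in line with the red bar's end at (328,248), less than 1 mm apart. Next I measure the threads here and head for the cover.

```bash
cat >> h.py <<'E'
def pose(q):
    d=q[1]-q[0];e=q[2]-(q[0]+q[1])/2;d=d[:2]/56+0;e=e[:2]/86
    return (q[0]+q[1])/4+q[2]/2,np.degrees(np.arctan2(-d[0],d[1])),np.degrees(np.arctan2(e[1],e[0])),np.linalg.norm(q[1]-q[0]),np.linalg.norm(q[2]-(q[0]+q[1])/2)
def threads(f,guess,yaw,z=.09,mask='brass',r=9):
    a=np.radians(yaw);c,s=np.cos(a),np.sin(a);L=np.array([[-.043,-.028],[-.043,.028],[.043,0]])@np.array([[c,s],[-s,c]])
    uv=proj(f,np.c_[L+np.array(guess)[:2],np.full(3,z)]);m=masks(f);m=m[mask]|(m['dark'] if mask=='brass' else False)
    cs=[cent(m,x,r) for x in uv];return cast(f,[c for c,_ in cs],z),uv,cs
E
python3 - <<'E'
from h import *
import pickle
f=pickle.load(open('f3.pkl','rb'))
q,uv,cs=threads(f,[.5132+.0036,.1254+.0415],-4.9);print(q.round(4),uv.round(0).tolist(),cs,pose(q))
go([.5809,-.2252,.2],-80.8)
E
```

```text
[[0.4697 0.1442 0.09  ]
 [0.4761 0.1991 0.09  ]
 [0.5599 0.1636 0.09  ]] [[160.0, 254.0], [109.0, 266.0], [102.0, 181.0]] [(array([159.75438596, 255.88596491]), 114), (array([108.84883721, 266.59302326]), 86), (array([101.04901961, 181.14705882]), 102)] (array([0.51639853, 0.16764833, 0.09      ]), np.float64(-6.623265160889453), np.float64(-5.269805456860926), np.float64(0.05525795585198255), np.float64(0.08732007988630958))
t9.73 pos [0.5052 0.0072 0.2772] phi-109.34 q [-0.22  0.28  1.34 -0.    1.53  1.69] open0.0881 F [-0.1 -0.9 -0.2]
tool shift mm [  76.8  193.8 -149.1] turn deg [-28.54   0.59  -0.16]
```

>>> drive_tool:
  deltas: "0.07 0 0.024 -0.0186 0 0 0;0.07 0 0.024 -0.0186 0 0 0;0.07 0 0.024 -0.0186 0 0 0;0.07 0 0.024 -0.0186 0 0 0;0.07 0 0.024 -0.0186 0 0 0;0.07 0 0.024 -0.0186 0 0 0;0.07 0 0.024 -0.0186 0 0 0;0.07 0 0.024 -0.0186 0 0 0"

```text
t: 10.4
position: [0.5813, -0.2266, 0.262]
tool_rot: [-0.686, 0.114, 0.709, 0.117]
ft_force: [0.4, -0.2, -0.6]
opening: 0.0701
```

>>> drive_tool:
  deltas: "0.07 0 0 0 -7 0.1 0;0.07 0 0 0 -7 0.1 0;0.07 0 0 0 -7 0.1 0;0.07 0 0 0 -7 0.1 0;0.07 0 0 0 0 0 0;0.07 0 0 0 0 0 0;0.07 0 0 0 0 0 0;0.07 0 0 0 0 0 0"

```text
t: 11.07
position: [0.5797, -0.2334, 0.2448]
tool_rot: [-0.688, -0.067, 0.721, -0.048]
ft_force: [0.0, 0.1, -0.1]
opening: 0.0698
```

```bash
python3 - <<'E'
from h import *
import pickle
go([.5809,-.2252,.2],-80.8)
f=grab_frame('wrist');pickle.dump(f,open('f4.pkl','wb'))
q,uv,cs=threads(f,[.5809,-.2252],9.2,.008,'green',7);print(q.round(4),uv.round(0).tolist(),cs,pose(q))
save('wrist4.png',f['frame'],1.2)
E
```

```text
t11.07 pos [ 0.5797 -0.2334  0.2448] phi-80.71 q [-0.57  0.54  1.02 -0.01  1.64  0.84] open0.0698 F [ 0.   0.1 -0.1]
tool shift mm [44.9 -6.6 -4.4] turn deg [0.13 2.52 1.69]
[[ 0.5436 -0.2612  0.008 ]
 [ 0.5346 -0.2061  0.008 ]
 [ 0.6236 -0.2199  0.008 ]] [[300.0, 199.0], [250.0, 198.0], [275.0, 119.0]] [(array([301.        , 198.17142857]), 35), (array([251.15625, 197.625  ]), 32), (array([276.25      , 119.38461538]), 52)] (array([ 0.58135389, -0.22676118,  0.008     ]), np.float64(9.27560352208627), np.float64(9.246355719401446), np.float64(0.055772256816419806), np.float64(0.08557702447579532))
```

View pics/wrist4.png

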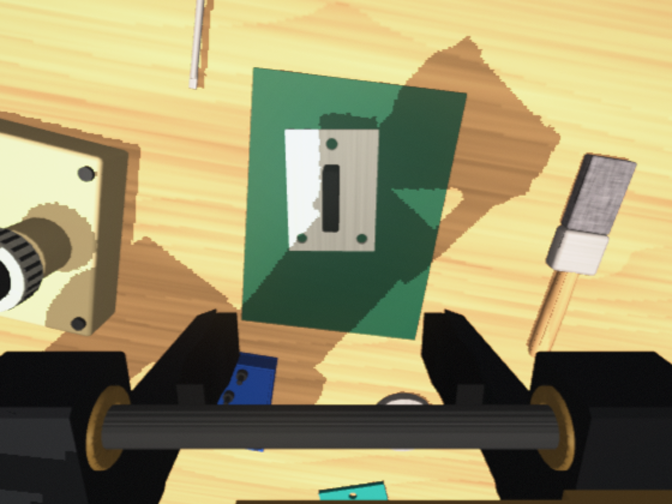

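The cover is directly ahead with its handle at (331,198) and holes at (332,144), (302,239) and (362,239); nothing stands beside it. I level the tool and come down in two stages.

>>> drive_tool:
  deltas: "0.07 0 -0.006 -0.001 0 1.3 0.9;0.07 0 -0.001 0 0 1.2 0.8;0.07 0.03 0 0 0 0 0;0.07 0.03 0 0 0 0 0;0.07 0.03 0 0 0 0 0;0.07 0.02 0 0 0 0 0;0.07 0 0 0 0 0 0;0.07 0 0 0 0 0 0"

```text
t: 11.78
position: [0.5811, -0.2259, 0.1337]
tool_rot: [0.708, 0.052, -0.702, 0.056]
ft_force: [-0.3, -0.7, 0.1]
opening: 0.0702
```

```bash
python3 -c "
from h import *
go([.5813,-.2265,.08],-80.75);go([.5813,-.2265,.014],-80.75)"
```

```text
t11.78 pos [ 0.5811 -0.2259  0.1337] phi-81.28 q [-0.56  0.59  1.25 -0.    1.29  0.86] open0.0702 F [-0.3 -0.7  0.1]
tool shift mm [53.7  0.3  0.3] turn deg [-0.53 -0.4  -0.36]
t11.78 pos [ 0.5811 -0.2259  0.1337] phi-81.28 q [-0.56  0.59  1.25 -0.    1.29  0.86] open0.0702 F [-0.3 -0.7  0.1]
tool shift mm [ 1.197e+02 -1.000e-01  7.000e-01] turn deg [-0.53 -0.4  -0.36]
```

>>> drive_tool:
  deltas: "0.07 0.025 0 0 -0.5 -0.4 -0.3;0.07 0.025 0 0 0 0 0;0.07 0.025 0 0 0 0 0;0.07 0.02 0 0 0 0 0;0.07 0.01 0 0 0 0 0;0.07 0 0 0 0 0 0;0.07 0 0 0 0 0 0;0.07 0 0 0 0 0 0"

```text
t: 12.45
position: [0.5884, -0.2299, 0.0384]
tool_rot: [0.711, 0.051, -0.699, 0.06]
ft_force: [0.2, 0.6, -0.3]
opening: 0.0701
```

```bash
python3 -c "
from h import *
go([.5813,-.2265,.014],-80.75)"
```

```text
t12.45 pos [ 0.5884 -0.2299  0.0384] phi-80.99 q [-0.56  0.71  1.33 -0.    1.08  0.85] open0.0701 F [ 0.2  0.6 -0.3]
tool shift mm [24.2 -4.9  6.9] turn deg [-0.23 -0.93 -0.87]
```

>>> drive_tool:
  deltas: "0.07 0 -0.005 0.006 -0.2 -0.9 -0.9;0.07 0.012 0 0.001 0 0 0;0.07 0.012 0 0.001 0 0 0;0.07 0 0 0 0 0 0;0.07 0 0 0 0 0 0;0.07 0 0 0 0 0 0;0.07 0 0 0 0 0 0;0.07 0 0 0 0 0 0"

```text
t: 13.12
position: [0.5811, -0.227, 0.0207]
tool_rot: [0.707, 0.056, -0.703, 0.058]
ft_force: [-0.4, -0.1, 0.6]
opening: 0.07
```

```bash
python3 -c "
from h import *
go([.5813,-.2265,.014],-80.75)"
```

```text
t13.12 pos [ 0.5811 -0.227   0.0207] phi-80.74 q [-0.56  0.72  1.36  0.    1.05  0.85] open0.0700 F [-0.4 -0.1  0.6]
tool shift mm [ 6.7 -0.5 -0.2] turn deg [ 0.01 -0.32 -0.2 ]
```

>>> drive_tool:
  deltas: "0.07 0.007 0 0 0 -0.3 -0.2;0.07 0 0 0 0 0 0;0.008 0 0 0 0 0 0;0.008 0 0 0 0 0 0;0.008 0 0 0 0 0 0;0.008 0 0 0 0 0 0;0.008 0 0 0 0 0 0;0.008 0 0 0 0 0 0"
  grip_force: 35

```text
t: 13.78
position: [0.5815, -0.2271, 0.0135]
tool_rot: [0.705, 0.057, -0.705, 0.057]
ft_force: [-0.2, 0.9, -0.4]
opening: 0.0322
```

>>> drive_tool:
  deltas: "0.008 0 0 0 0 0 0;0.008 0 0 0 0 0 0;0.008 0 0 0 0 0 0;0.008 0 0 0 0 0 0;0.008 0 0 0 0 0 0;0.008 0 0 0 0 0 0;0.008 0 0 0 0 0 0;0.008 0 0 0 0 0 0"

```text
t: 14.45
position: [0.5815, -0.2271, 0.0136]
tool_rot: [0.705, 0.057, -0.705, 0.057]
ft_force: [-0.5, 0.8, -0.5]
opening: 0.0136
```

```bash
python3 -c "
from h import *
go([.5813,-.2265,.2],-80.75)"
```

```text
t14.45 pos [ 0.5815 -0.2271  0.0136] phi-80.74 q [-0.56  0.74  1.36  0.    1.05  0.85] open0.0136 F [-0.5  0.8 -0.5]
tool shift mm [-186.4   -0.6    0. ] turn deg [ 0.01 -0.04 -0.01]
```

>>> drive_tool:
  deltas: "0.008 -0.015 0 0 0 0 0;0.008 -0.025 0 0 0 0 0;0.008 -0.03 0 0 0 0 0;0.008 -0.03 0 0 0 0 0;0.008 -0.03 0 0 0 0 0;0.008 -0.03 0 0 0 0 0;0.008 -0.02 0 0 0 0 0;0.008 0 0 0 0 0 0"

```text
t: 15.12
position: [0.5792, -0.2258, 0.1961]
tool_rot: [-0.701, -0.06, 0.709, -0.054]
ft_force: [1.4, -0.8, -2.7]
opening: 0.0133
```

```bash
python3 -c "
from h import *
go([.5164,.1676,.2],-95)"
```

```text
t15.12 pos [ 0.5792 -0.2258  0.1961] phi-80.75 q [-0.56  0.54  1.15  0.    1.47  0.85] open0.0133 F [ 1.4 -0.8 -2.7]
tool shift mm [-2.000e-01 -3.984e+02 -1.200e+00] turn deg [14.25  0.65  0.46]
```

>>> drive_tool:
  deltas: "0.008 -0.001 -0.015 0 0 0.3 0.2;0.008 -0.001 -0.025 0 0 0.3 0.2;0.008 -0.001 -0.03 0 0 0 0;0.008 -0.001 -0.03 0 0 0 0;0.008 -0.001 -0.03 0 0 0 0;0.008 -0.001 -0.03 0 0 0 0;0.008 -0.001 -0.03 0 0 0 0;0.008 -0.001 -0.03 0 0 0 0"

```text
t: 15.78
position: [0.5359, 0.0011, 0.1909]
tool_rot: [-0.699, -0.058, 0.711, -0.05]
ft_force: [0.3, -0.0, -2.0]
opening: 0.0133
```

>>> drive_tool:
  deltas: "0.008 -0.001 -0.03 0 0 0 0;0.008 -0.001 -0.03 0 0 0 0;0.008 -0.001 -0.03 0 0 0 0;0.008 -0.001 -0.03 0 0 0 0;0.008 0 -0.02 0 0 0 0;0.008 0 -0.01 0 0 0 0;0.008 0 0 0 0 0 0;0.008 0 0 0 0 0 0"

```text
t: 16.45
position: [0.4987, 0.1657, 0.1835]
tool_rot: [-0.69, -0.062, 0.719, -0.052]
ft_force: [-0.0, -0.2, -3.1]
opening: 0.0135
```

```bash
python3 -c "
from h import *
go([.5164,.1676,.2],-95)"
```

```text
t16.45 pos [0.4987 0.1657 0.1835] phi-80.73 q [0.09 0.4  1.43 0.02 1.35 1.49] open0.0135 F [-0.  -0.2 -3.1]
tool shift mm [-17.2   0.7 -17.1] turn deg [14.29  2.42  0.73]
```

>>> drive_tool:
  deltas: "0.008 -0.01 0 -0.01 0 1.2 0.4;0.008 -0.007 0 -0.008 0 1.2 0.4;0.008 0 0 0 5 0 0;0.008 0 0 0 5 0 0;0.008 0 0 0 4 0 0;0.008 0 0 0 0 0 0;0.008 0 0 0 0 0 0;0.008 0 0 0 0 0 0"

```text
t: 17.12
position: [0.5196, 0.1606, 0.1979]
tool_rot: [0.707, -0.034, -0.706, -0.035]
ft_force: [-0.2, -0.9, -1.6]
opening: 0.0136
```

```bash
python3 - <<'E'
from h import *
import pickle
go([.5164,.1676,.145],-95)
f=grab_frame('top');w=grab_frame('wrist');pickle.dump((f,w),open('f5.pkl','wb'))
uv=proj(f,[[.5164,.1676,.15]])[0].astype(int);print(uv)
a=f['frame'][uv[1]-40:uv[1]+40,uv[0]-45:uv[0]+45]
save('c5.png',np.hstack([cv2.resize(a,(472,420),interpolation=cv2.INTER_CUBIC),w['frame'][:, :320]]))
E
```

```text
t17.12 pos [0.5196 0.1606 0.1979] phi-95.64 q [0.08 0.4  1.39 0.   1.35 1.75] open0.0136 F [-0.2 -0.9 -1.6]
tool shift mm [52.9 -6.6  4. ] turn deg [-0.64 -0.08  0.06]
[200 190]
```

View pics/c5.png

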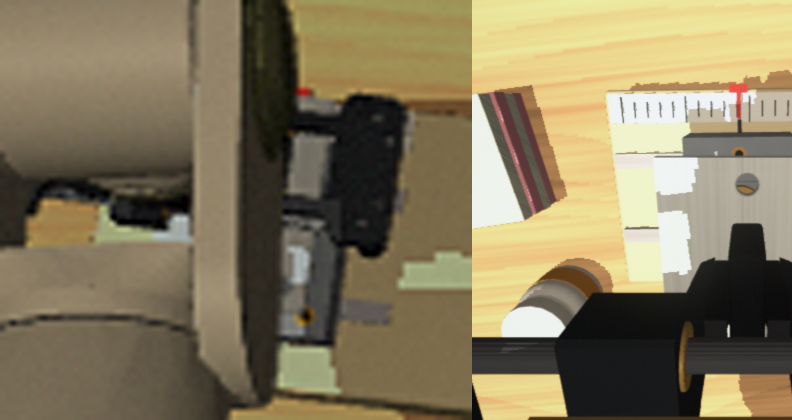

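The top view is blocked by the arm. The wrist view shows the level plate with hole2 at (747,184) of the picture. Behind it are thread2 at (740,152) and the pointer still on the red line at (740,120). I correct the xy and come lower.

>>> drive_tool:
  deltas: "0.008 0.003 -0.006 0.004 -0.6 0 0;0.008 0.01 -0.001 0 0 0 0;0.008 0.015 0 0 0 0 0;0.008 0.015 0 0 0 0 0;0.008 0.006 0 0 0 0 0;0.008 0 0 0 0 0 0;0.008 0 0 0 0 0 0;0.008 0 0 0 0 0 0"

```text
t: 17.88
position: [0.5153, 0.1709, 0.1475]
tool_rot: [0.708, -0.027, -0.705, -0.028]
ft_force: [-0.1, -0.0, -2.7]
opening: 0.0138
```

```bash
python3 - <<'E'
from h import *
import pickle
go([.5164,.1676,.1206],-95)
w=grab_frame('wrist');s=grab_frame('side');pickle.dump((w,s),open('f6.pkl','wb'))
o=observe();uv=proj(w,[[.5592,.164,.135]])[0].astype(int);us=proj(s,[[.5164,.1676,.12]])[0].astype(int);print(uv,us)
v,u=max(uv[1]-45,0),max(uv[0]-45,0);print(u,v,us-40)
a=w['frame'][v:v+70,u:u+70];b=s['frame'][us[1]-40:us[1]+40,us[0]-45:us[0]+45]
save('c6.png',np.hstack([cv2.resize(a,(400,400),interpolation=cv2.INTER_CUBIC),cv2.resize(b,(400,400),interpolation=cv2.INTER_CUBIC)]))
E
```

```text
t17.88 pos [0.5153 0.1709 0.1475] phi-94.51 q [0.1  0.45 1.47 0.   1.22 1.75] open0.0138 F [-0.1 -0.  -2.7]
tool shift mm [26.9  3.3 -1.3] turn deg [ 0.49 -0.18  0.11]
[283 176] [222 249]
238 131 [182 209]
```

View pics/c6.png

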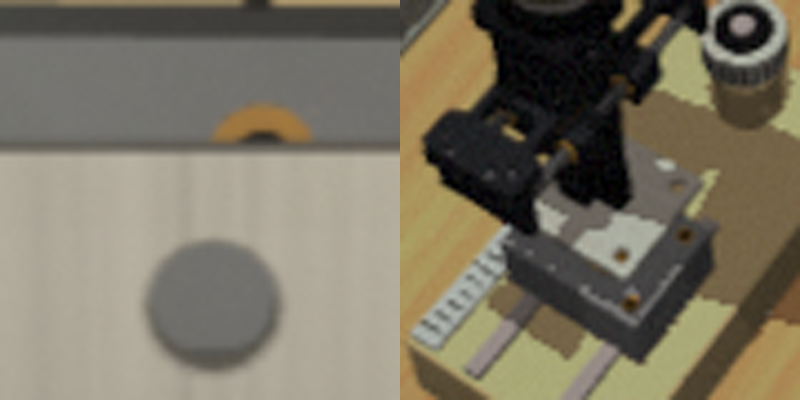

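The wrist crop shows hole2 at (213,303) and thread2's ring at x=262 just behind the plate edge. The side crop shows holes (677,185) and (621,255) above threads (685,235) and (630,302). I compute offsets from both views.

```bash
python3 - <<'E'
from h import *
import pickle
w,s=pickle.load(open('f6.pkl','rb'));T=np.array([.5153,.1709]);phi=-94.51
a=np.radians(phi+90);ex=np.array([np.cos(a),np.sin(a)]);ey=np.array([-np.sin(a),np.cos(a)])
H=lambda x,y:(T+x*ex+y*ey)
print('hole2 nominal',H(.043,0),'wrist',cast(w,[275.3,184.],.1419)[0])
print('thread2 in f1-style est (.5598,.1638+-)', 'ray now at ring x', cast(w,[[283.9,131+125*.175]],.09))
b=lambda x,y:[177+(x-400)*.225,209+y*.2]
print('h0',H(-.043,-.028),cast(s,b(677,185),.1405)[0]); print('h1',H(-.043,.028),cast(s,b(621,255),.1405)[0])
m=masks(s)
for n,p in(('t0',b(685,235)),('t1',b(630,302))):
    print(n,cast(s,p,.09)[0],cast(s,cent(m['brass']|m['dark'],p,3.5)[0],.09)[0])
E
```

```text
hole2 nominal [0.55816686 0.16751878] wrist [0.55766666 0.16763946 0.1419    ]
thread2 in f1-style est (.5598,.1638+-) ray now at ring x [[0.56306274 0.16245741 0.09      ]]
h0 [0.47023142 0.14636792] [0.46929968 0.14871656 0.1405    ]
h1 [0.47463487 0.20219452] [0.47382358 0.2052505  0.1405    ]
t0 [0.47083133 0.14511333 0.09      ] [0.47284429 0.14436403 0.09      ]
t1 [0.47671957 0.20079453 0.09      ] [0.47808552 0.19997329 0.09      ]
```

```bash
python3 -c "
from h import *
go([.517,.1667,.122],-95.3)"
```

```text
t17.98 pos [0.5155 0.1709 0.1478] phi-94.53 q [0.1  0.45 1.47 0.   1.22 1.75] open0.0135 F [ 0.5 -0.1 -2.5]
tool shift mm [25.8  4.1 -1.7] turn deg [ 0.77 -0.23  0.12]
```

>>> drive_tool:
  deltas: "0.008 0 0.004 -0.002 0.8 -0.2 0.1;0.008 0.006 0 0 0 0 0;0.008 0.006 0 0 0 0 0;0.008 0.006 0 0 0 0 0;0.008 0.005 0 0 0 0 0;0.008 0 0 0 0 0 0;0.008 0 0 0 0 0 0;0.008 0 0 0 0 0 0"

```text
t: 18.65
position: [0.5178, 0.1661, 0.1232]
tool_rot: [0.707, -0.033, -0.706, -0.034]
ft_force: [-0.0, -0.0, -3.4]
opening: 0.0138
```

```bash
python3 - <<'E'
from h import *
import pickle
go([.517,.1667,.122],-95.3)
w=grab_frame('wrist');s=grab_frame('side');pickle.dump((w,s),open('f7.pkl','wb'))
uv=proj(w,[[.5598,.163,.117]])[0].astype(int);us=proj(s,[[.49,.17,.1]])[0].astype(int)
v,u=uv[1]-50,uv[0]-30;print(u,v,us-30)
a=w['frame'][v:v+70,u:u+70];b=s['frame'][us[1]-30:us[1]+30,us[0]-30:us[0]+30]
save('c7.png',np.hstack([cv2.resize(a,(400,400),interpolation=cv2.INTER_CUBIC),cv2.resize(b,(400,400),interpolation=cv2.INTER_CUBIC)]))
E
```

```text
t18.65 pos [0.5178 0.1661 0.1232] phi-95.43 q [0.09 0.48 1.49 0.   1.16 1.76] open0.0138 F [-0.  -0.  -3.4]
tool shift mm [ 1.2 -0.5  0.9] turn deg [-0.13 -0.1   0.03]
243 134 [200 227]
```

View pics/c7.png

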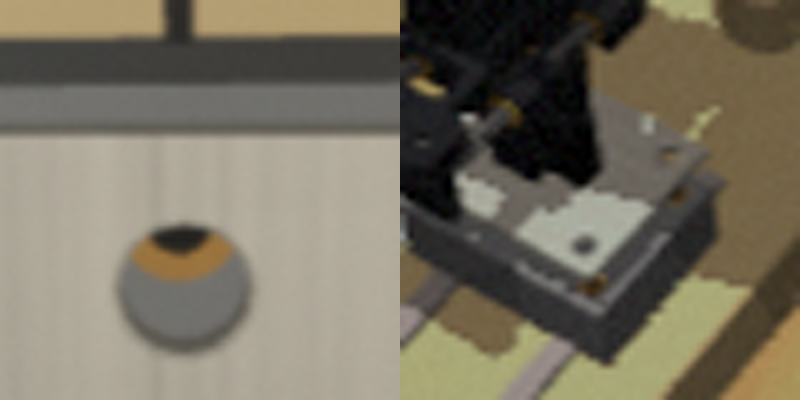

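The wrist crop shows thread2 through hole2, with the ring centre at about (181,230) against the hole centre (184,288). The height parallax explains most of that gap. The side crop shows the plate just above the carriage, not touching. I turn it into mm.

```bash
python3 - <<'E'
from h import *
import pickle
w,s=pickle.load(open('f7.pkl','rb'));o=observe();T=o['position'][:2];M=R.from_quat(o['tool_rot']).as_matrix()
ey=-M[:2,1];ex=np.array([ey[1],-ey[0]]);print('tilt',np.degrees(np.arccos(-M[2,0])))
H=lambda x,y:(T+x*ex+y*ey).round(4)
z=o['position'][2]-.0106
b=lambda x,y:[243+x*.175,134+y*.175]
print('hole2 nominal',H(.043,0),'seen',cast(w,b(184,288),z+.005)[0].round(4),'thread2',cast(w,[b(181,226),b(181,232)],.09).round(4))
c=lambda x,y:[200+(x-400)*.15,227+y*.15]
h=cast(s,[c(670,154),c(585,244)],z+.004).round(4);t=cast(s,[c(680,195),c(594,287)],.09).round(4)
print('h0',H(-.043,-.028),h[0],'h1',H(-.043,.028),h[1]);print('t0',t[0],'t1',t[1])
E
```

```text
tilt 0.12943087483834315
hole2 nominal [0.5608 0.162 ] seen [0.5601 0.1621 0.1178] thread2 [[0.5591 0.1625 0.09  ]
 [0.5585 0.1626 0.09  ]]
h0 [0.4725 0.1423] [0.4705 0.1446 0.1168] h1 [0.4778 0.198 ] [0.4767 0.2006 0.1168]
t0 [0.4681 0.1447 0.09  ] t1 [0.4746 0.2022 0.09  ]
```

>>> drive_tool:
  deltas: "0.008 0 -0.0005 0.0014 0 0 0;0.008 0 0 0 0 0 0;0.008 0 0 0 0 0 0;0.008 0 0 0 0 0 0;0.008 0 0 0 0 0 0;0.008 0 0 0 0 0 0;0.008 0 0 0 0 0 0;0.008 0 0 0 0 0 0"

```text
t: 19.42
position: [0.5168, 0.1669, 0.1244]
tool_rot: [0.708, -0.033, -0.705, -0.034]
ft_force: [0.4, 0.5, -2.7]
opening: 0.014
```

```bash
python3 - <<'E'
from h import *
go([.5165,.1665,.122],-95.2)
w=grab_frame('wrist')
a=w['frame'];uv=proj(w,[[.5598,.163,.117]])[0].astype(int);v,u=uv[1]-90,uv[0]-50
save('c8.png',a[v:v+110,u:u+110],5.4)
go([.5165,.1665,.122],-95.2)
E
```

```text
t19.42 pos [0.5168 0.1669 0.1244] phi-95.42 q [0.09 0.48 1.5  0.   1.16 1.76] open0.0140 F [ 0.4  0.5 -2.7]
tool shift mm [2.4 0.5 0.3] turn deg [-0.22 -0.23  0.06]
t19.47 pos [0.5168 0.167  0.1243] phi-95.42 q [0.09 0.48 1.5  0.   1.16 1.76] open0.0141 F [ 0.5 -0.  -3.6]
tool shift mm [2.3 0.5 0.3] turn deg [-0.22 -0.24  0.06]
```

View pics/c8.png

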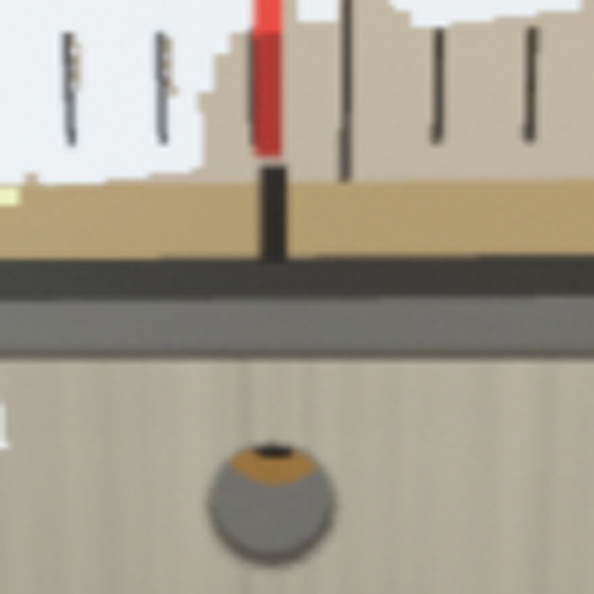

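The crop shows the pointer (273) within about 1 mm of the red line (268). The thread2 ring (273) is centred in hole2 (271), and the plate edge is parallel to the carriage edge. Underside is about 24 mm above the carriage. I hand in.

```bash
python3 -c "
from h import *
print(sign_off());go([.5165,.1665,.122],-95.2)"
```

```text
the job is handed in; nothing more can be done
None
the job is handed in; nothing more can be done
```

I turned the hand wheel about 198° clockwise, which brought the carriage's pointer to the red line. I then lifted the cover by its handle and handed in at about 19.5 s, still holding it over the carriage.

What the last checks showed:
- **Pointer:** within about 1 mm of the red line.
- **Height and level:** the plate's underside was about 24 mm above the carriage and the tool's tilt under 0.3°. The wrist force was only the plate's weight, so nothing was touching.
- **Holes:** the wrist camera put hole2 within about 1 mm of its thread. The side view suggested up to 2 mm more in x for hole0 and hole1, but the plate partly hid those threads there. I corrected 1.3 mm towards its reading and did not measure those two again.

The top view was blocked by the arm at the end, so hole0 and hole1 rest on that side view and the plate edge looking parallel to the carriage. I saw no contact with the other things on the bench, but I took no final measurement of their positions.

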